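Pack the radio test kit tray

TASK

Pack the radio test kit into the black tray: lay the long attenuator, the short attenuator, the T-shaped splitter and the white puck antenna each flat and fully down in the pocket cut to its shape. The kit's attenuators have a connector at both ends and its splitter has three connectors; leave the look-alikes, the finned load with one connector and the corner piece with two, lying where they are.

Things in the scene. Friction and masses are not known exactly. Their poses are not given: they have to be found in the camera images.
- attenuator_long: Long attenuator: dark block with cooling fins on top, 36 (x) x 48 (y) x 34 mm high, with a bright round connector 20 mm across and 16 mm long at BOTH ends along y, at mid height: 80 mm overall. About 0.25 kg. Origin: centre of the underside. z up. Gripped across its width (its x), above the rim of a pocket.
- attenuator_short: Short attenuator: dark finned block 28 (x) x 30 (y) x 30 mm high, with a connector 16 mm across and 14 mm long at BOTH ends along y, at mid height: 58 mm overall. About 0.12 kg. Origin: centre of the underside. Gripped across its width (its x), above the rim of a pocket.
- splitter: T-shaped splitter: bare metal block 28 x 28 x 34 mm high with THREE connectors 14 mm across, 16 mm long, tops 16 mm above the underside: along +y and -y (60 mm overall) and along +x, the stem of the T. Origin: on the underside, at the centre of the 44 (x) x 60 (y) mm outline; the block's centre is 8 mm from it towards -x. Grip the block above the connectors. About 0.15 kg.
- puck_antenna: Puck antenna: white plastic disc 46 mm across, 26 mm high, black rubber foot. About 0.08 kg. Origin: centre of the underside.
- dummy_load: Look-alike, not part of the kit: the same finned block as the short attenuator (28 x 30 x 30 mm) but with ONE connector only, at +y (44 mm overall). Origin: centre of the block's underside. Stays where it lies.
- corner_adapter: Look-alike, not part of the kit: the same block as the splitter (28 x 28 x 34 mm) but with only TWO connectors, along +y and +x, an L. Origin as on the splitter: the block's centre lies 8 mm from it towards -x. Stays where it lies.
- pocket_long: Long pocket, 52 (x) x 96 (y) mm. One of four fixed grey inserts, 76 (x) x 108 (y) x 12 mm, two by two (pitch 78 and 110 mm), in any order, in a fixed black tray 166 x 230 mm, rim 15 mm above the bench. Origin (all inserts): centre of the insert's underside, 3 mm above the bench, below the pocket. Floor 4 mm above the origin, rim 12 mm; 8 mm free all round the part.
- pocket_short: Short pocket, 44 (x) x 74 (y) mm, in the same kind of insert; origin: centre of its underside. Floor 4 mm above the origin, rim 12 mm; 8 mm free all round the part.
- pocket_tee: T-shaped pocket, 60 (x) x 76 (y) mm outline, stem towards +x. The splitter fits one way round only, its +x along the insert's +x and its origin over this one. Same kind of insert; origin: centre of its underside. Floor 4 mm above the origin, rim 12 mm; 8 mm free all round the part.
- pocket_round: Round pocket, 62 mm across, in the same kind of insert; origin: centre of its underside. Floor 4 mm above the origin, rim 12 mm; 8 mm free all round the part.
Mind the look-alikes: they are no part of the job. Leave any orange or red look-alike of the attenuator_short alone.

How it is judged:
At the end, for the whole second after the job is handed in: Each kit part at rest in its own pocket: origin within 14 mm horizontally of the insert's origin and under 7 mm above it, tilt under 0.1 rad, under 0.02 m/s and 0.2 rad/s. Dummy load and corner adapter within 30 mm of their start (horizontal distance between attenuator_long and pocket_long below 0.014 m and z of attenuator_long in the frame of pocket_long between 0 and 0.007 m and angle between each of attenuator_long, attenuator_short, splitter, puck_antenna's own z axis and vertical below 0.1 rad and linear speed of each of attenuator_long, attenuator_short, splitter, puck_antenna below 0.02 m/s and angular speed of each of attenuator_long, attenuator_short, splitter, puck_antenna below 0.2 rad/s and horizontal distance between attenuator_short and pocket_short below 0.014 m and z of attenuator_short in the frame of pocket_short between 0 and 0.007 m and horizontal distance between splitter and pocket_tee below 0.014 m and z of splitter in the frame of pocket_tee between 0 and 0.007 m and horizontal distance between puck_antenna and pocket_round below 0.014 m and z of puck_antenna in the frame of pocket_round between 0 and 0.007 m and distance of each of dummy_load, corner_adapter from where it was at the start of the episode below 0.03 m); the robot touches nothing.
It fails at once if a look-alike that is not part of the kit is moved more than 30 mm (distance of any of dummy_load, corner_adapter from where it was at the start of the episode above 0.03 m).
It also fails if it takes over 83 s, if anything falls off the work surface, if the arm or the gripper's body presses on something with over 40 N, if the wrist force passes 120 N, or if a joint passes its speed limit or range.

ROBOT

A 6-joint arm with a two-finger parallel gripper is mounted at the origin on the work surface. World frame = base frame: x ahead of the robot, y to its left, z up, the work surface at z = 0. Lengths are in m, angles in rad, forces in N, time in s.
With the tool pointing down it reaches from about 0.35 to 0.875 m from the base axis. Payload 4.2 kg.
Tool frame: the origin (TCP) lies midway between the tips of the shut fingers; the grasp point (between the pads) lies 19 mm behind it; z points along the fingers, y is the line along which they close (so a half turn about z gives the same grasp; the last joint's range is limited). The gripper opens to 85 mm and grips with 20 to 120 N. Pads are 22 mm wide; open, the fingers measure 114 mm over their backs; the gripper's body (76 mm by 85 mm) begins 54 mm behind the grasp point. The pads swing forward as they close: fully open they stand 13 mm farther back than shut.
Start: joints at [-0.971, 0.385, 0.008, 0, -1.194, -0.259], TCP at [0.209, -0.589, 0.231] pointing down, gripper open.
Joint ranges: [-3.14, 3.14], [-1.21, 2.06], [-1.07, 1.41], [-3.16, 2.05], [-2.99, -0.16], [-3.1, 3.1]. Speed limits (rad/s): [2.79, 2.79, 3.14, 3.14, 3.14, 3.14].

INTERFACE

Orientations are given as a unit quaternion [w, x, y, z].
In Python, from plant import robot gives the robot as it stands.
- The arm moves only by the tool servo_tool, never from a script. Its argument "moves" is a list of rows, each an object with "gripper": the opening, from 0 (shut) to 1 (fully open); "slide": the shift along the tool's x, y, z in mm, a list of three; "turn": the turn about the tool's z in degrees. In form: [{"gripper": gripper, "slide": [tx, ty, tz], "turn": turn}, ...]. A call has 1 to 12 rows; each row shifts and turns the commanded pose from where the row before left it, along the tool's axes as they then stand; what a row does not reach is not made up. A row lasts 1/8 s, in which the tool goes at most 62.5 mm and 10.7 degrees, less where a joint would pass 70% of its speed; a pose out of reach is approached as far as the arm can. A call is refused whole if a number of a shift passes 62.5 or a number of a turn 10.7, either way. A call with a gripper value outside its range is refused whole. The fingers move at their own pace and stop on an object; "grip_force" is the grip in N (left out, the last holds). Time passes only in rows, so rows that do not move let the fingers close. It gives the time, the measured TCP pose, the force, the opening and the grip force at its end, in the units of the state.
- robot.get_obs(): the state, without advancing time (a new reading comes with each control period).
- robot.read_camera(name): name is "scene" or "top" or "wrist"; returns (picture, depth): 384x512x3 uint8, red, green, blue; 384x512 float32, m along the optical axis (not along the pixel's ray), 0 where there is no reading.
- robot.get_calibration(name): a dict with "intrinsics" (3x3 intrinsics, pixels), "xyz" and "attitude" of the camera in the world. Camera axes: x right, y down, z forward; pixel columns grow to the right and rows downward; lengths in m; the calibration is good to about 2 mm. A picture is of the moment at which its call begins: read the wrist's pose just before it. get_calibration takes no time and is no camera call; for the wrist camera it gives the pose at the moment of the call.
- robot.finish_job(): hands the job in; it is judged then, once.
Trained networks look in the newest picture that a camera, given by its name, has taken for a name from the list of things; names that differ only in an ending like _2 or _b are one class to them, and where a whole thing is asked for, a point or a joint stands for the part that bears it (a point fixed in the world has none). Each returns a list of dicts, best first, with "confidence" (0 to 1); they miss things now and then, are a little off and sometimes report something else, mostly with a low value. They report only what shows in the picture. A call takes as long as a camera call. They do not tell look-alikes from the thing itself.
- robot.look_for(camera, label): "rect" ([centre column, centre row, width, height] in pixels, round what is visible of it).
The state is a dict: "t": time; "joints": joint angles; "joint_vel": joint speeds; "joint_efforts": joint torques, N m; "tcp_pos": TCP position; "tool_rot": TCP orientation; "force": force on the tool from outside, world axes, zero at the start; "moment": the same for the moment, N m; "width": finger opening in m; "grasp_force": force on a finger pad.
Only numpy, scipy, OpenCV 4.12 (cv2) and the standard library are available. Lean on these libraries where they do the work, as an engineer would, in place of code of your own. Each camera call takes 0.05 s, during which the arm holds its last target. There are 200 camera calls.

## Working session

There is one attempt and no reset: what is moved stays moved. The work goes in short steps, Python scripts to look and compute and a tool call to move; the robot and the scene stay as the last step left them, time stands still between calls to the robot, and variables do not carry over. Pictures are saved under pics/ and viewed, at most 14 in all, crops included, and the job is handed in when it is done.

Besides the shell and the picture viewer there is one more tool, called after "Request:" by a JSON object that holds its "op" and its "data", one argument or row to a line. servo_tool: Moves the arm, as the interface text tells. Its arguments: {"type":"object","properties":{"moves":{"type":"array","items":{"type":"object","properties":{"gripper":{"type":"number"},"slide":{"type":"array","items":{"type":"number"}},"turn":{"type":"number"}}}},"grip_force":{"type":"number"}},"required":["moves"]}

```bash
mkdir -p pics; ls; python3 - <<'E'
from plant import robot
import cv2,numpy as np
for n in ("top","scene"):
    p,d=robot.read_camera(n); c=robot.get_calibration(n)
    np.savez(f"{n}.npz",p=p,d=d,K=c["intrinsics"],t=c["xyz"],a=c["attitude"])
    cv2.imwrite(f"pics/{n}0.png",cv2.resize(p[:,:,::-1],(800,600),interpolation=cv2.INTER_CUBIC)); print(n,c)
    if n=="top":
        for l in "attenuator_long attenuator_short splitter puck_antenna dummy_load corner_adapter pocket_long pocket_short pocket_tee pocket_round".split():
            print(l,[(np.round(r["rect"]).tolist(),round(r["confidence"],2)) for r in robot.look_for(n,l)])
print(robot.get_obs())
E
```

```text
pics
top {'intrinsics': array([[489.84104763,   0.        , 254.87285046],
       [  0.        , 489.84104763, 190.92899043],
       [  0.        ,   0.        ,   1.        ]]), 'xyz': array([ 0.47242425, -0.00409641,  1.10697971]), 'attitude': array([ 0.03244904, -0.70510286,  0.70801954, -0.02203069])}
attenuator_long [([127.0, 243.0, 37.0, 20.0], 0.71)]
attenuator_short [([220.0, 130.0, 24.0, 18.0], 0.71), ([177.0, 161.0, 17.0, 26.0], 0.55), ([277.0, 232.0, 50.0, 38.0], 0.37)]
splitter [([110.0, 184.0, 22.0, 20.0], 0.61), ([277.0, 231.0, 49.0, 35.0], 0.4)]
puck_antenna [([403.0, 247.0, 27.0, 21.0], 0.84)]
dummy_load [([306.0, 132.0, 23.0, 14.0], 0.59)]
corner_adapter [([413.0, 180.0, 22.0, 23.0], 0.68)]
pocket_long [([231.0, 198.0, 47.0, 37.0], 0.72)]
pocket_short [([278.0, 199.0, 45.0, 32.0], 0.89)]
pocket_tee [([277.0, 229.0, 55.0, 39.0], 0.66), ([228.0, 198.0, 46.0, 38.0], 0.62)]
pocket_round [([229.0, 233.0, 50.0, 36.0], 0.65)]
scene {'intrinsics': array([[452.09791805,   0.        , 254.96654614],
       [  0.        , 452.09791805, 195.61897641],
       [  0.        ,   0. 
[... 168 characters left out ...]
s': array([-9.71371367e-01,  3.84646508e-01,  7.89009778e-03, -2.08879879e-05,
       -1.19399667e+00, -2.58573575e-01]), 'joint_vel': array([ 4.22810850e-04,  3.31515134e-04,  8.48917593e-04, -1.07673812e-03,
       -8.14657342e-05,  2.25710962e-03]), 'joint_efforts': array([-4.22468165e-04, -3.91830611e+01,  1.88529611e+01,  4.18884337e+00,
       -3.82367525e-04, -3.02598139e-06]), 'tcp_pos': array([ 0.20893224, -0.58901138,  0.23133741]), 'tool_rot': array([ 1.78251856e-05, -1.69598102e-01,  9.85513309e-01, -1.56228898e-05]), 'force': array([-0.21383995,  0.71045156,  0.67005979]), 'moment': array([-0.03234973, -0.02635601,  0.00354811]), 'grasp_force': 0.0, 'width': 0.08532892190964654}
```

View pics/top0.png

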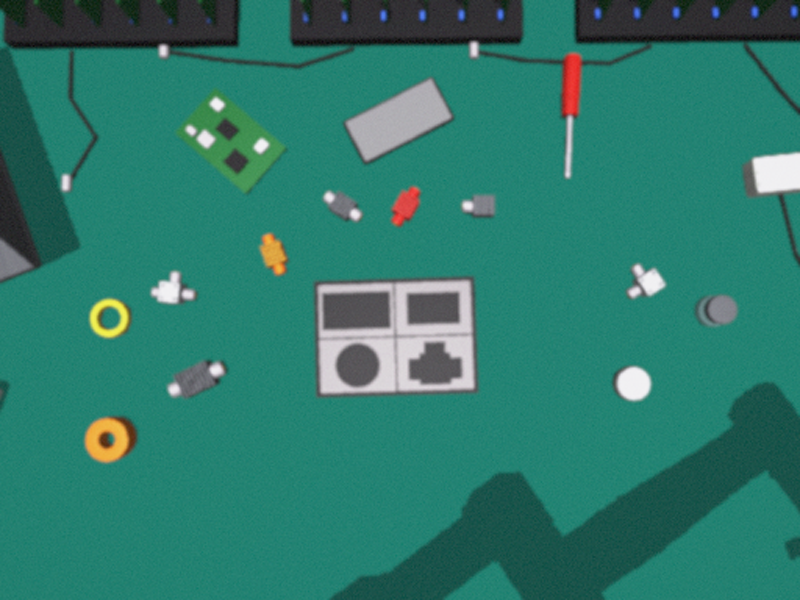

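View pics/scene0.png

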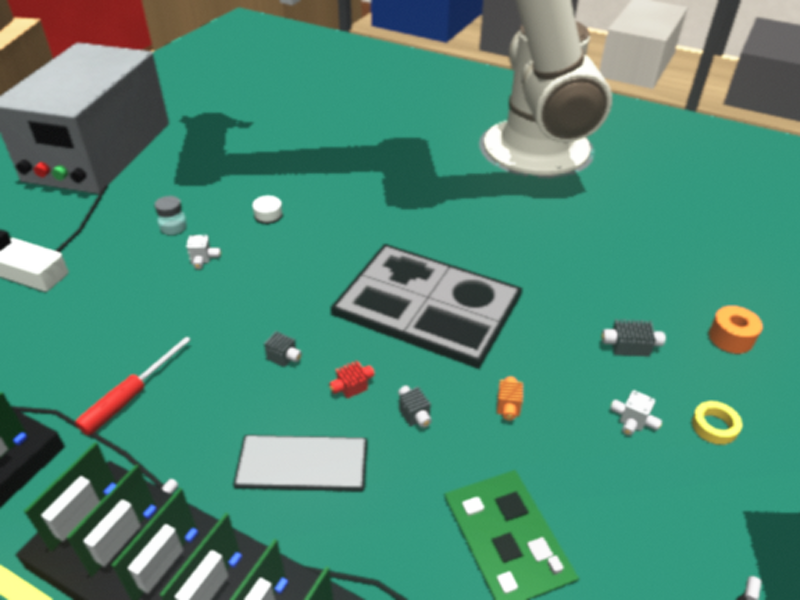

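The top view (800x600) has world +x up and -y to the right.

- **Kit parts:** long (197,379), short (342,206), splitter (174,290) with its stem up, and puck (633,383).
- **Leave alone:** dummy load (480,205), corner adapter (645,282), and the red and orange look-alikes.
- **Pockets:** long at upper left, short at upper right, round at lower left, and tee at lower right with its stem up.

```bash
cat > h.py <<'E'
import numpy as np,cv2
from scipy.spatial.transform import Rotation as R
def rot(q): return R.from_quat(np.asarray(q)[[1,2,3,0]]).as_matrix()
def cloud(d,K,t,a):
    v,u=np.indices(d.shape)
    P=np.stack([(u-K[0,2])/K[0,0]*d,(v-K[1,2])/K[1,1]*d,d],-1)
    return P@rot(a).T+t
def rect(xy):
    (c,s,_) = cv2.minAreaRect((xy*1000).astype(np.float32)); b=cv2.boxPoints((c,s,_))
    e=[b[1]-b[0],b[2]-b[1]]; e=max(e,key=np.linalg.norm)
    return np.round(c,1),np.round(sorted(s),1),round(np.degrees(np.arctan2(e[1],e[0]))%180,1)
E
python3 - <<'E'
import numpy as np,cv2
from h import *
z=np.load("top.npz");p,d=z["p"],z["d"];W=cloud(d,z["K"],z["t"],z["a"])
b=W[300:380,60:200,2];print("bench z",np.median(b),b.std())
boxes=dict(long=(127,243,26),short=(220,131,20),split=(111,186,20),puck=(404,246,20),dummy=(306,132,18),corner=(413,180,18))
for n,(u,v,r) in boxes.items():
    s=np.s_[v-r:v+r,u-r:u+r];w=W[s].reshape(-1,3);hsv=cv2.cvtColor(p[s],cv2.COLOR_RGB2HSV).reshape(-1,3)
    m=(w[:,2]>.006)&(w[:,2]<.06);h=np.percentile(w[m,2],95);top=m&(w[:,2]>h-.005)
    print(n,"all",*rect(w[m,:2]),"top",round(h,4),*rect(w[top,:2]),"mean",np.round(w[top,:2].mean(0)*1000,1))
# pockets: dark in tray
s=np.s_[170:260,195:312];g=cv2.cvtColor(p[s],cv2.COLOR_RGB2GRAY)
w=W[s]
grey=(p[s].min(-1)>150).astype(np.uint8)
print("tray",*rect(w[grey>0][:,:2]), np.median(w[grey>0][:,2]))
n,l,st,c=cv2.connectedComponentsWithStats((p[s].max(-1)<130).astype(np.uint8),connectivity=4)
for i in range(1,n):
    if st[i,4]>150: q=w[l==i]; print("pocket",st[i],c[i]+[195,170],*rect(q[:,:2]),np.round(q.mean(0)*1000,1))
E
```

```text
bench z -2.2888464170978118e-05 0.078109326764383
long all [444.5 303.1] [ 79.7 114.2] 112.1 top 0.0359 [444.7 299.2] [35.7 50.8] 115.0 mean [445.  299.6]
short all [691.7  92.6] [28.5 58.7] 56.6 top 0.0319 [689.3  89.8] [27.2 45.8] 56.3 mean [691.   92.6]
split all [576.1 335. ] [67.5 67.8] 157.2 top 0.0365 [567.8 337.6] [27.4 27.7] 86.9 mean [567.8 337.7]
puck all [ 439.7 -315.7] [44.7 51.3] 161.4 top 0.0293 [ 436.5 -315.4] [42.3 43.4] 139.3 mean [ 437.1 -315.3]
dummy all [692.4 -93.2] [32.9 59.7] 91.1 top 0.0321 [ 690.9 -109.1] [27.1 27.9] 179.2 mean [ 691.2 -109.3]
corner all [ 578.1 -337.7] [45.2 54.2] 0.1 top 0.0366 [ 578.1 -341.5] [27.8 29.1] 121.3 mean [ 577.6 -341.7]
tray [502.7  16.4] [155.4 219.8] 91.4 0.014727687481002616
pocket [   3    4  111   85 1332] [252.24174174 214.86261261] [503.1  17. ] [183.8 244. ] 92.4 [503.8  18.2  11.7]
pocket [ 12  17  42  24 949] [227.54689146 198.3203372 ] [533.4  52.8] [ 77.7 147.7] 70.8 [540.6  73.2  12.8]
pocket [ 66  17  33  20 624] [276.99038462 196.84294872] [519.6 -38.5] [73.1 91.2] 2.5 [543.2 -37.4  16. ]
pocket [ 67  49  33  26 604] [277.96357616 233.62417219] [466.2 -39.5] [56.  71.8] 89.7 [461.4 -39.3   8.8]
pocket [ 20  50  27  27 562] [228.44661922 233.37900356] [472.6  53.9] [59.2 99.7] 120.6 [462.4  71.4   9. ]
```

```bash
cat >> h.py <<'E'
def go(x,y,z,psi):
    "tool-frame way (mm, deg) from the measured pose; slide at present yaw, then turn"
    from plant import robot
    o=robot.get_obs();M=rot(o["tool_rot"]);p=o["tcp_pos"]*1000
    now=np.degrees(np.arctan2(M[1,1],M[0,1]));s=M.T@(np.array([x,y,z])-p)
    t=-((psi-now+90)%180-90)
    print("t",round(o["t"],2),"tcp",np.round(p,1),"psi",round(now,1),"slide",np.round(s,1),"turn",round(t,1),"tilt",np.round(M[:2,2],3),
      "w",round(o["width"]*1000,1),"rows",round(np.linalg.norm(s)/62.5,1))
E
python3 -c "
from h import *;go(437,-315.4,90,109.5)"
```

```text
t 0.6 tcp [ 208.9 -589.   231.3] psi 109.5 slide [-306.4  181.6  141.3] turn 0.0 tilt [ 0. -0.] w 85.3 rows 6.1
```

Request:
{"op": "servo_tool", "data": {
  "moves": [
    {"gripper":1,"slide":[-43.8,25.9,20.2],"turn":0},
    {"gripper":1,"slide":[-43.8,25.9,20.2],"turn":0},
    {"gripper":1,"slide":[-43.8,25.9,20.2],"turn":0},
    {"gripper":1,"slide":[-43.8,25.9,20.2],"turn":0},
    {"gripper":1,"slide":[-43.8,25.9,20.2],"turn":0},
    {"gripper":1,"slide":[-43.8,25.9,20.2],"turn":0},
    {"gripper":1,"slide":[-43.8,25.9,20.2],"turn":0},
    {"gripper":1,"slide":[0,0,0],"turn":0}
  ],
  "grip_force": 40
}}

```text
t: 1.6
tcp_pos: [0.4385, -0.3131, 0.0886]
tool_rot: [-0.001, -0.172, 0.985, 0.001]
force: [0.3, 0.3, 0.2]
width: 0.0853
grasp_force: 0.0
```

```bash
python3 - <<'E'
from h import *
from plant import robot
go(437,-315.4,8,109.5)
c=robot.get_calibration("wrist");p,d=robot.read_camera("wrist")
cv2.imwrite("pics/w1.png",p[:,:,::-1]);W=cloud(d,c["intrinsics"],c["xyz"],c["attitude"])
m=(p.min(-1)>150)&(W[...,2]>.018)&(W[...,2]<.035)&(d>0)&(np.hypot(W[...,0]-.437,W[...,1]+.3154)<.05)
print(m.sum(),*rect(W[m][:,:2]))
E
```

```text
t 1.6 tcp [ 438.5 -313.1   88.6] psi 109.8 slide [ 2.1 -1.8 80.6] turn 0.3 tilt [-0.002  0.001] w 85.3 rows 1.3
2603 [ 435.9 -317. ] [44.  44.2] 20.1
```

View pics/w1.png

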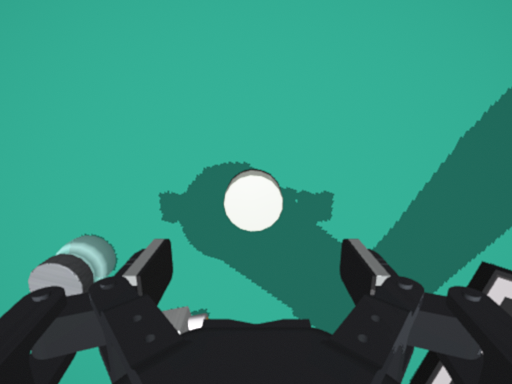

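The wrist view shows the puck centred at (253,200), clear between the fingers. It measures (436,-317), which matches the top camera.

Request:
{"op": "servo_tool", "data": {
  "moves": [
    {"gripper":1,"slide":[3,-2,40],"turn":0},
    {"gripper":1,"slide":[0,0,40],"turn":0},
    {"gripper":1,"slide":[0,0,0],"turn":0},
    {"gripper":0,"slide":[0,0,0],"turn":0},
    {"gripper":0,"slide":[0,0,0],"turn":0},
    {"gripper":0,"slide":[0,0,0],"turn":0},
    {"gripper":0,"slide":[0,0,0],"turn":0},
    {"gripper":0,"slide":[0,0,0],"turn":0}
  ],
  "grip_force": 40
}}

```text
t: 2.65
tcp_pos: [0.4362, -0.3192, 0.0121]
tool_rot: [0.001, -0.17, 0.985, -0.001]
force: [-0.7, -0.7, 6.5]
width: 0.0443
grasp_force: 40.2
```

```bash
python3 -c "
from h import *;go(462.6,70.8,88,109.5)"
```

```text
t 2.65 tcp [ 436.2 -319.2   12.1] psi 109.6 slide [-155.6  358.5  -76.5] turn 0.1 tilt [ 0.003 -0.002] w 44.3 rows 6.4
```

Request:
{"op": "servo_tool", "data": {
  "moves": [
    {"gripper":0,"slide":[0,0,-30],"turn":0},
    {"gripper":0,"slide":[0,0,-46],"turn":0},
    {"gripper":0,"slide":[-19.4,44.8,0],"turn":0},
    {"gripper":0,"slide":[-19.4,44.8,0],"turn":0},
    {"gripper":0,"slide":[-19.4,44.8,0],"turn":0},
    {"gripper":0,"slide":[-19.4,44.8,0],"turn":0},
    {"gripper":0,"slide":[-19.4,44.8,0],"turn":0},
    {"gripper":0,"slide":[-19.4,44.8,0],"turn":0},
    {"gripper":0,"slide":[-19.4,44.8,0],"turn":0},
    {"gripper":0,"slide":[-19.4,44.8,0],"turn":0},
    {"gripper":0,"slide":[0,0,0],"turn":0}
  ]
}}

```text
t: 4.03
tcp_pos: [0.4626, 0.0742, 0.087]
tool_rot: [0.002, -0.172, 0.985, 0.0]
force: [-0.6, -0.1, -1.0]
width: 0.0442
grasp_force: 41.3
```

```bash
python3 - <<'E'
from h import *
from plant import robot
go(462.6,70.8,18,109.5)
c=robot.get_calibration("wrist");p,d=robot.read_camera("wrist")
cv2.imwrite("pics/w2.png",p[:,:,::-1]);W=cloud(d,c["intrinsics"],c["xyz"],c["attitude"])
m=(p.min(-1)>190)&(W[...,2]>.05)&(d>0)&(np.hypot(W[...,0]-.4626,W[...,1]-.0708)<.05)
print(m.sum(),*rect(W[m][:,:2]),np.round(np.percentile(W[m][:,2],[5,50,95]),4))
E
```

```text
t 4.03 tcp [462.6  74.2  87. ] psi 109.8 slide [ 1.4 -3.2 69. ] turn 0.3 tilt [0.003 0.002] w 44.2 rows 1.1
5549 [461.2  76. ] [44.2 50.1] 140.2 [0.1007 0.1018 0.1028]
```

View pics/w2.png

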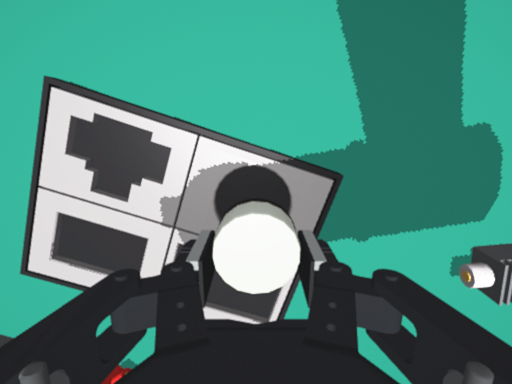

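The puck is held with its underside about 11 mm below the TCP. It needs about -4.5 mm in y, then lower and release.

Request:
{"op": "servo_tool", "data": {
  "moves": [
    {"gripper":0,"slide":[0.6,-4.6,30],"turn":0},
    {"gripper":0,"slide":[0,0,27],"turn":0},
    {"gripper":0,"slide":[0,0,11],"turn":0},
    {"gripper":0,"slide":[0,0,0],"turn":0},
    {"gripper":0.75,"slide":[0,0,0],"turn":0},
    {"gripper":0.75,"slide":[0,0,0],"turn":0},
    {"gripper":0.75,"slide":[0,0,0],"turn":0},
    {"gripper":0.75,"slide":[0,0,-50],"turn":0},
    {"gripper":1,"slide":[0,0,-30],"turn":0},
    {"gripper":1,"slide":[0,0,0],"turn":0}
  ]
}}

```text
t: 5.32
tcp_pos: [0.4642, 0.0674, 0.1004]
tool_rot: [0.003, -0.17, 0.985, 0.001]
force: [-0.1, 0.3, -0.1]
width: 0.085
grasp_force: 0.0
```

```bash
python3 - <<'E'
from h import *
from plant import robot
go(444.9,299.4,100,24)
c=robot.get_calibration("wrist");p,d=robot.read_camera("wrist")
cv2.imwrite("pics/w3.png",p[:,:,::-1]);W=cloud(d,c["intrinsics"],c["xyz"],c["attitude"])
m=(p.min(-1)>150)&(W[...,2]>.022)&(W[...,2]<.05)&(d>0)&(np.hypot(W[...,0]-.4626,W[...,1]-.0708)<.05)
print(m.sum(),*rect(W[m][:,:2]),np.round(np.percentile(W[m][:,2],[5,50,95]),4))
E
```

```text
t 5.33 tcp [464.2  67.4 100.4] psi 109.6 slide [-59.5 225.1   0.9] turn 85.6 tilt [0.006 0.003] w 85.0 rows 3.7
2573 [462.4  65.5] [44.8 44.8] 110.9 [0.0316 0.0339 0.035 ]
```

Puck is seated, top at 34 mm and 5 mm off centre. Next is the long attenuator, turning -94° so joint 6 stays in range.

Request:
{"op": "servo_tool", "data": {
  "moves": [
    {"gripper":1,"slide":[-14.9,56.3,0],"turn":0},
    {"gripper":1,"slide":[-14.9,56.3,0],"turn":0},
    {"gripper":1,"slide":[-14.9,56.3,0],"turn":0},
    {"gripper":1,"slide":[-14.9,56.3,0],"turn":0},
    {"gripper":1,"slide":[0,0,0],"turn":-10.5},
    {"gripper":1,"slide":[0,0,0],"turn":-10.5},
    {"gripper":1,"slide":[0,0,0],"turn":-10.5},
    {"gripper":1,"slide":[0,0,0],"turn":-10.5},
    {"gripper":1,"slide":[0,0,0],"turn":-10.5},
    {"gripper":1,"slide":[0,0,0],"turn":-10.5},
    {"gripper":1,"slide":[0,0,0],"turn":-10.5},
    {"gripper":1,"slide":[0,0,0],"turn":-10.5}
  ]
}}

```text
t: 6.88
tcp_pos: [0.4427, 0.2979, 0.0962]
tool_rot: [0.002, 0.787, -0.617, -0.0]
force: [-0.3, -0.1, 0.5]
width: 0.0854
grasp_force: 0.0
```

Request:
{"op": "servo_tool", "data": {
  "moves": [
    {"gripper":1,"slide":[0,0,0],"turn":-10.4},
    {"gripper":1,"slide":[0,0,0],"turn":0},
    {"gripper":1,"slide":[0,0,0],"turn":0}
  ]
}}

```text
t: 7.25
tcp_pos: [0.4431, 0.2983, 0.0971]
tool_rot: [0.001, 0.838, -0.546, -0.0]
force: [0.2, 0.0, 0.0]
width: 0.0852
grasp_force: 0.0
```

```bash
cat >> h.py <<'E'
def look(x,y,zlo,zhi,name,r=.05):
    from plant import robot
    c=robot.get_calibration("wrist");p,d=robot.read_camera("wrist")
    cv2.imwrite(f"pics/{name}.png",p[:,:,::-1]);W=cloud(d,c["intrinsics"],c["xyz"],c["attitude"])*1000
    m=(W[...,2]>zlo)&(W[...,2]<zhi)&(d>0)&(np.hypot(W[...,0]-x,W[...,1]-y)<r*1000)
    q=W[m];print(name,m.sum(),*rect(q[:,:2]/1000),"z",np.round(np.percentile(q[:,2],[5,50,95]),1))
E
python3 - <<'E'
from h import *
go(444.9,299.4,8,24); look(444.9,299.4,26,45,"w4"); look(444.9,299.4,8,45,"w4b")
E
```

```text
t 7.25 tcp [443.1 298.3  97.1] psi -156.2 slide [-0.3 -2.2 89.1] turn -0.2 tilt [-0.001 -0.001] w 85.2 rows 1.4
w4 3305 [444.7 300.2] [36.  79.6] 114.9 z [26.7 32.1 35.8]
w4b 3789 [444.8 300.1] [36.1 81. ] 114.8 z [22.5 30.4 35.8]
```

View pics/w4.png

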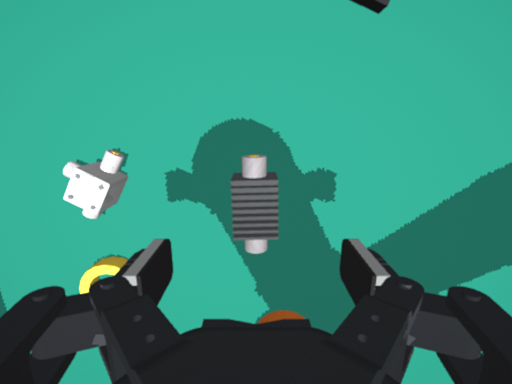

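The finned block with connectors at both ends sits at (255,205), aligned between the fingers, so I'll grasp it.

Request:
{"op": "servo_tool", "data": {
  "moves": [
    {"gripper":1,"slide":[-1,-2.2,45],"turn":-1},
    {"gripper":1,"slide":[0,0,43],"turn":0},
    {"gripper":1,"slide":[0,0,0],"turn":0},
    {"gripper":0,"slide":[0,0,0],"turn":0},
    {"gripper":0,"slide":[0,0,0],"turn":0},
    {"gripper":0,"slide":[0,0,0],"turn":0},
    {"gripper":0,"slide":[0,0,0],"turn":0},
    {"gripper":0,"slide":[0,0,0],"turn":0},
    {"gripper":0,"slide":[0,0,0],"turn":0},
    {"gripper":0,"slide":[0,0,-40],"turn":0},
    {"gripper":0,"slide":[0,0,-40],"turn":0},
    {"gripper":0,"slide":[0,0,0],"turn":0}
  ],
  "grip_force": 50
}}

```text
t: 8.85
tcp_pos: [0.4465, 0.3023, 0.0933]
tool_rot: [-0.004, 0.843, -0.538, 0.001]
force: [-0.6, 0.4, -3.5]
width: 0.0347
grasp_force: 51.6
```

```bash
python3 - <<'E'
from h import *
go(540.6,72.8,90,1.4); look(444.9,299.4,102,125,"w5")
E
```

```text
t 8.85 tcp [446.5 302.3  93.3] psi -155.1 slide [247.7  11.5   2.4] turn 23.5 tilt [0.005 0.006] w 34.7 rows 4.0
w5 10327 [447.9 301.8] [58.7 75.6] 148.9 z [105.9 114.5 118.6]
```

Request:
{"op": "servo_tool", "data": {
  "moves": [
    {"gripper":0,"slide":[49.5,2.3,0],"turn":0},
    {"gripper":0,"slide":[49.5,2.3,0],"turn":0},
    {"gripper":0,"slide":[49.5,2.3,0],"turn":0},
    {"gripper":0,"slide":[49.5,2.3,0],"turn":0},
    {"gripper":0,"slide":[49.5,2.3,0],"turn":0},
    {"gripper":0,"slide":[0,0,0],"turn":8},
    {"gripper":0,"slide":[0,0,0],"turn":8},
    {"gripper":0,"slide":[0,0,0],"turn":7.5},
    {"gripper":0,"slide":[0,0,0],"turn":0},
    {"gripper":0,"slide":[0,0,0],"turn":0}
  ]
}}

```text
t: 10.15
tcp_pos: [0.5382, 0.071, 0.0889]
tool_rot: [0.001, 0.716, -0.698, -0.0]
force: [0.1, -0.2, -2.1]
width: 0.0351
grasp_force: 51.5
```

```bash
python3 - <<'E'
from h import *
go(540.6,72.8,17,1.4); look(540.6,72.8,102,125,"w6")
E
```

```text
t 10.15 tcp [538.2  71.   88.9] psi -178.5 slide [-1.7 -2.5 71.9] turn 0.1 tilt [-0.002 -0.001] w 35.1 rows 1.2
w6 9981 [539.4  70.6] [57.4 71.7] 127.5 z [103.6 110.7 118.1]
```

View pics/w6.png

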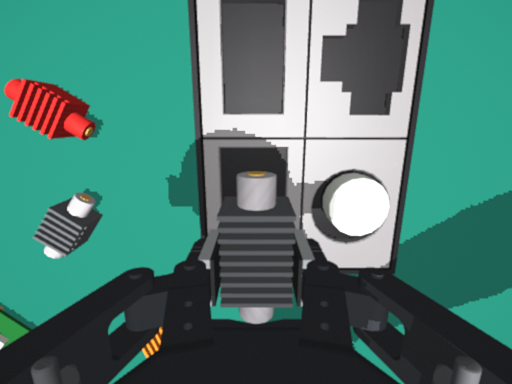

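The attenuator hangs aligned over the long pocket and the puck sits in the round one. I'll lower and release with a limited opening.

Request:
{"op": "servo_tool", "data": {
  "moves": [
    {"gripper":0,"slide":[-1.7,-2.5,35],"turn":0},
    {"gripper":0,"slide":[0,0,26],"turn":0},
    {"gripper":0,"slide":[0,0,11],"turn":0},
    {"gripper":0,"slide":[0,0,0],"turn":0},
    {"gripper":0,"slide":[0,0,0],"turn":0},
    {"gripper":0.7,"slide":[0,0,0],"turn":0},
    {"gripper":0.7,"slide":[0,0,0],"turn":0},
    {"gripper":0.7,"slide":[0,0,0],"turn":0},
    {"gripper":0.7,"slide":[0,0,-45],"turn":0},
    {"gripper":1,"slide":[0,0,-45],"turn":0},
    {"gripper":1,"slide":[0,0,0],"turn":0}
  ]
}}

```text
t: 11.58
tcp_pos: [0.5441, 0.0739, 0.1119]
tool_rot: [-0.004, 0.716, -0.698, 0.002]
force: [0.5, 0.2, -1.3]
width: 0.0853
grasp_force: 0.0
```

```bash
python3 - <<'E'
from h import *
look(540.6,72.8,34,55,"w7"); look(540.6,72.8,22,55,"w7"); look(462.6,70.8,24,45,"w7");go(691.3,92.7,100,-33.5)
E
```

```text
w7 2772 [543.3  73.5] [36.  79.5] 91.4 z [34.2 39.8 42.9]
w7 3593 [543.4  73.1] [36.  80.8] 91.6 z [30.6 37.8 42.8]
w7 2516 [463.4  65.6] [44.5 45.1] 6.7 z [30.  34.1 35.2]
t 11.72 tcp [540.7  72.8 107.3] psi -178.6 slide [ -16.2 -151.     7.1] turn 34.9 tilt [-0.001 -0.   ] w 85.2 rows 2.4
```

Long attenuator is seated, 2.8 mm off centre and level.

Request:
{"op": "servo_tool", "data": {
  "moves": [
    {"gripper":1,"slide":[-5.4,-50.3,2.3],"turn":0},
    {"gripper":1,"slide":[-5.4,-50.3,2.3],"turn":0},
    {"gripper":1,"slide":[-5.4,-50.3,2.3],"turn":0},
    {"gripper":1,"slide":[0,0,0],"turn":9},
    {"gripper":1,"slide":[0,0,0],"turn":9},
    {"gripper":1,"slide":[0,0,0],"turn":9},
    {"gripper":1,"slide":[0,0,0],"turn":8},
    {"gripper":1,"slide":[0,0,0],"turn":0},
    {"gripper":1,"slide":[0,0,0],"turn":0}
  ]
}}

```text
t: 12.85
tcp_pos: [0.6914, 0.0928, 0.0998]
tool_rot: [-0.001, -0.474, 0.881, 0.0]
force: [-0.1, 0.5, 0.1]
width: 0.0855
grasp_force: 0.0
```

```bash
python3 - <<'E'
from h import *
look(691.3,92.7,10,40,"w8",.04);look(691.3,92.7,25,40,"w8",.04);go(691.3,92.7,8,-33.5)
E
```

```text
w8 1967 [692.3  92.3] [27.9 59. ] 56.2 z [19.1 25.3 31.6]
w8 1026 [692.  92.] [27.8 52.6] 56.9 z [25.5 30.5 32. ]
t 12.95 tcp [691.7  92.9 100.5] psi 146.5 slide [ 0.3  0.2 92.5] turn -0.0 tilt [-0.001 -0.   ] w 85.4 rows 1.5
```

View pics/w8.png

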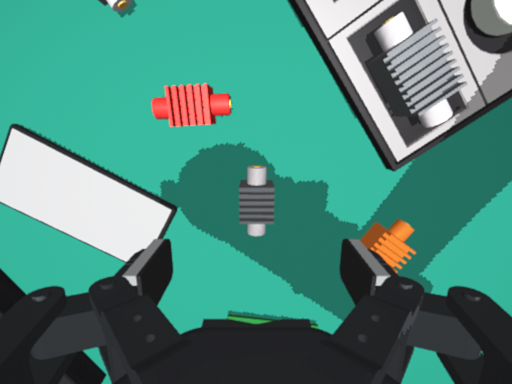

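The short attenuator at (257,202) has connectors at both ends and is aligned. I'll descend at 0.75 opening to stay clear of the slab and the orange look-alike.

Request:
{"op": "servo_tool", "data": {
  "moves": [
    {"gripper":0.75,"slide":[0.3,0.2,30],"turn":0},
    {"gripper":0.75,"slide":[0,0,40],"turn":0},
    {"gripper":0.75,"slide":[0,0,22],"turn":0},
    {"gripper":0.75,"slide":[0,0,0],"turn":0},
    {"gripper":0,"slide":[0,0,0],"turn":0},
    {"gripper":0,"slide":[0,0,0],"turn":0},
    {"gripper":0,"slide":[0,0,0],"turn":0},
    {"gripper":0,"slide":[0,0,0],"turn":0},
    {"gripper":0,"slide":[0,0,0],"turn":0},
    {"gripper":0,"slide":[0,0,-40],"turn":0},
    {"gripper":0,"slide":[0,0,-40],"turn":0},
    {"gripper":0,"slide":[0,0,0],"turn":0}
  ],
  "grip_force": 40
}}

```text
t: 14.45
tcp_pos: [0.6936, 0.0934, 0.093]
tool_rot: [0.004, -0.473, 0.881, -0.001]
force: [-0.2, -0.0, -1.4]
width: 0.0269
grasp_force: 40.3
```

```bash
python3 - <<'E'
from h import *
go(543,-37.6,88,1.4); look(691.3,92.7,96,125,"w9",.04)
E
```

```text
t 14.45 tcp [693.6  93.4  93. ] psi 146.4 slide [192.4  53.1   3.7] turn -35.0 tilt [0.007 0.002] w 26.9 rows 3.2
w9 6307 [694.1  92.1] [48.5 53. ] 97.1 z [101.2 110.8 120.6]
```

Request:
{"op": "servo_tool", "data": {
  "moves": [
    {"gripper":0,"slide":[48.1,13.3,0],"turn":0},
    {"gripper":0,"slide":[48.1,13.3,0],"turn":0},
    {"gripper":0,"slide":[48.1,13.3,0],"turn":0},
    {"gripper":0,"slide":[48.1,13.3,0],"turn":0},
    {"gripper":0,"slide":[0,0,0],"turn":-9},
    {"gripper":0,"slide":[0,0,0],"turn":-9},
    {"gripper":0,"slide":[0,0,0],"turn":-9},
    {"gripper":0,"slide":[0,0,0],"turn":-8},
    {"gripper":0,"slide":[0,0,0],"turn":0},
    {"gripper":0,"slide":[0,0,0],"turn":0}
  ]
}}

```text
t: 15.75
tcp_pos: [0.5401, -0.0381, 0.0881]
tool_rot: [0.001, 0.715, -0.699, -0.001]
force: [0.4, 0.5, -1.2]
width: 0.0273
grasp_force: 40.2
```

```bash
python3 - <<'E'
from h import *
go(543,-37.6,16,1.4); look(543,-37.6,96,125,"w10",.04)
E
```

```text
t 15.75 tcp [540.1 -38.1  88.1] psi -178.7 slide [-0.5 -3.  72.1] turn -0.1 tilt [-0.002 -0.   ] w 27.3 rows 1.2
w10 6306 [541.7 -39.4] [48.1 52.1] 133.3 z [ 98.4 106.6 119.6]
```

View pics/w10.png

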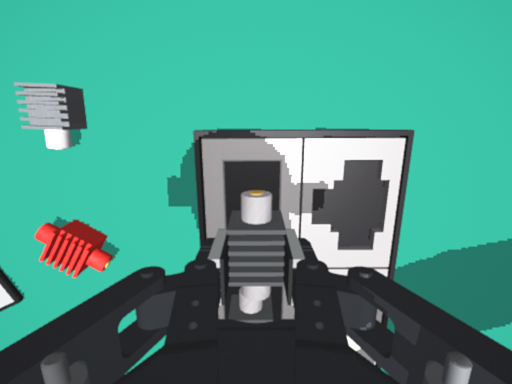

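The short attenuator hangs level over its pocket and the dummy load is untouched. Lowering it now.

Request:
{"op": "servo_tool", "data": {
  "moves": [
    {"gripper":0,"slide":[-0.5,-2.5,35],"turn":0},
    {"gripper":0,"slide":[0,0,26],"turn":0},
    {"gripper":0,"slide":[0,0,11],"turn":0},
    {"gripper":0,"slide":[0,0,0],"turn":0},
    {"gripper":0,"slide":[0,0,0],"turn":0},
    {"gripper":0.6,"slide":[0,0,0],"turn":0},
    {"gripper":0.6,"slide":[0,0,0],"turn":0},
    {"gripper":0.6,"slide":[0,0,0],"turn":0},
    {"gripper":0.6,"slide":[0,0,-45],"turn":0},
    {"gripper":1,"slide":[0,0,-45],"turn":0},
    {"gripper":1,"slide":[0,0,0],"turn":0}
  ]
}}

```text
t: 17.18
tcp_pos: [0.546, -0.0371, 0.1109]
tool_rot: [-0.003, 0.716, -0.698, 0.003]
force: [-0.0, 0.7, 0.1]
width: 0.0843
grasp_force: 0.0
```

```bash
python3 - <<'E'
from h import *
look(543,-37.6,20,55,"w11"); go(567.8,337.7,110,-3)
E
```

```text
w11 1928 [545.2 -38.5] [27.9 59.1] 91.5 z [25.9 32.6 38.7]
t 17.23 tcp [544.2 -37.3 108.7] psi -178.6 slide [-374.3  -32.8   -0.8] turn 4.4 tilt [0.004 0.001] w 85.6 rows 6.0
```

Short attenuator is seated about 2 mm off centre. Next, the splitter.

Request:
{"op": "servo_tool", "data": {
  "moves": [
    {"gripper":1,"slide":[-53.5,-4.7,0],"turn":0},
    {"gripper":1,"slide":[-53.5,-4.7,0],"turn":0},
    {"gripper":1,"slide":[-53.5,-4.7,0],"turn":0},
    {"gripper":1,"slide":[-53.5,-4.7,0],"turn":0},
    {"gripper":1,"slide":[-53.5,-4.7,0],"turn":0},
    {"gripper":1,"slide":[-53.5,-4.7,0],"turn":0},
    {"gripper":1,"slide":[-53.5,-4.7,0],"turn":0},
    {"gripper":1,"slide":[0,0,0],"turn":4.4},
    {"gripper":1,"slide":[0,0,0],"turn":0},
    {"gripper":1,"slide":[0,0,0],"turn":0}
  ]
}}

```text
t: 18.48
tcp_pos: [0.5665, 0.3368, 0.106]
tool_rot: [-0.001, -0.689, 0.725, 0.0]
force: [-0.1, -0.8, 0.1]
width: 0.0852
grasp_force: 0.0
```

```bash
python3 - <<'E'
from h import *
look(567.8,337.7,31,45,"w12",.04);look(567.8,337.7,8,24,"w12",.05); go(567.8,337.7,18,-3)
E
```

```text
w12 1186 [568.  337.8] [28.  28.1] 85.4 z [33.7 35.1 36.2]
w12 829 [577.4 335.5] [41.5 61.1] 76.8 z [10.6 16.  18.3]
t 18.57 tcp [566.8 336.8 106.7] psi 177.0 slide [-1.  -1.  88.7] turn 0.0 tilt [-0.001 -0.   ] w 85.3 rows 1.4
```

View pics/w12.png

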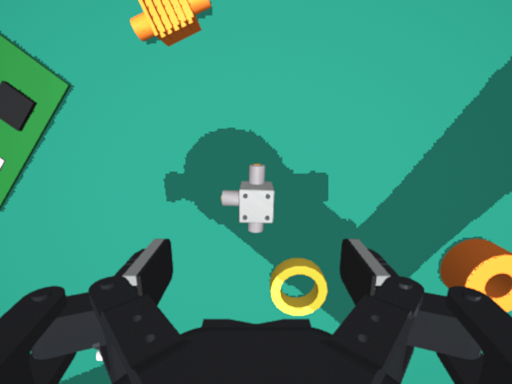

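The T-splitter at (256,200) has three connectors and its stem towards +x. I'll grip across x, above the connectors.

Request:
{"op": "servo_tool", "data": {
  "moves": [
    {"gripper":0.8,"slide":[-1,-1,45],"turn":1.5},
    {"gripper":0.8,"slide":[0,0,44],"turn":0},
    {"gripper":0.8,"slide":[0,0,0],"turn":0},
    {"gripper":0,"slide":[0,0,0],"turn":0},
    {"gripper":0,"slide":[0,0,0],"turn":0},
    {"gripper":0,"slide":[0,0,0],"turn":0},
    {"gripper":0,"slide":[0,0,0],"turn":0},
    {"gripper":0,"slide":[0,0,0],"turn":0},
    {"gripper":0,"slide":[0,0,0],"turn":0},
    {"gripper":0,"slide":[0,0,-35],"turn":0},
    {"gripper":0,"slide":[0,0,-35],"turn":0},
    {"gripper":0,"slide":[0,0,0],"turn":0}
  ],
  "grip_force": 60
}}

```text
t: 20.08
tcp_pos: [0.5696, 0.3401, 0.0918]
tool_rot: [0.004, -0.679, 0.734, -0.0]
force: [0.2, 0.4, -2.0]
width: 0.0265
grasp_force: 61.7
```

```bash
python3 - <<'E'
from h import *
go(457.2,-39.4,88,1.4); look(567.8,337.7,92,125,"w13",.03)
E
```

```text
t 20.07 tcp [569.6 340.1  91.8] psi 175.5 slide [387.1  82.6   1.2] turn -5.9 tilt [0.006 0.005] w 26.5 rows 6.3
w13 4602 [570.6 337.8] [28.6 53.7] 175.4 z [ 98.3 106.2 121.3]
```

Request:
{"op": "servo_tool", "data": {
  "moves": [
    {"gripper":0,"slide":[48.3,10.3,0],"turn":0},
    {"gripper":0,"slide":[48.3,10.3,0],"turn":0},
    {"gripper":0,"slide":[48.3,10.3,0],"turn":0},
    {"gripper":0,"slide":[48.3,10.3,0],"turn":0},
    {"gripper":0,"slide":[48.3,10.3,0],"turn":0},
    {"gripper":0,"slide":[48.3,10.3,0],"turn":0},
    {"gripper":0,"slide":[48.3,10.3,0],"turn":0},
    {"gripper":0,"slide":[48.3,10.3,0],"turn":0},
    {"gripper":0,"slide":[0,0,0],"turn":-5.9},
    {"gripper":0,"slide":[0,0,0],"turn":0},
    {"gripper":0,"slide":[0,0,0],"turn":0}
  ]
}}

```text
t: 21.5
tcp_pos: [0.4553, -0.0399, 0.0874]
tool_rot: [0.0, 0.715, -0.699, -0.0]
force: [0.1, -0.1, -2.2]
width: 0.0264
grasp_force: 61.7
```

```bash
python3 - <<'E'
from h import *
go(457.2,-39.4,25,1.4); look(457.2,-39.4,70,125,"w14",.04)
E
```

```text
t 21.5 tcp [455.3 -39.9  87.4] psi -178.6 slide [-0.4 -1.9 62.4] turn -0.0 tilt [-0.001 -0.   ] w 26.4 rows 1.0
w14 6410 [456.7 -42.1] [48.9 52.3] 132.8 z [ 79.4 101.6 119.6]
```

View pics/w14.png

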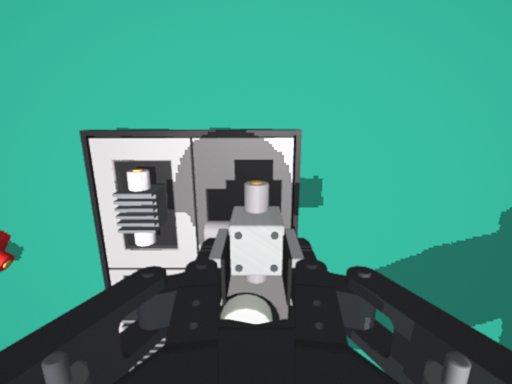

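The splitter is level with its stem towards +x, over the tee pocket. Lowering it now.

Request:
{"op": "servo_tool", "data": {
  "moves": [
    {"gripper":0,"slide":[-1.4,-1.5,30],"turn":0},
    {"gripper":0,"slide":[0,0,22],"turn":0},
    {"gripper":0,"slide":[0,0,11],"turn":0},
    {"gripper":0,"slide":[0,0,0],"turn":0},
    {"gripper":0,"slide":[0,0,0],"turn":0},
    {"gripper":0.6,"slide":[0,0,0],"turn":0},
    {"gripper":0.6,"slide":[0,0,0],"turn":0},
    {"gripper":0.6,"slide":[0,0,0],"turn":0},
    {"gripper":0.6,"slide":[0,0,-50],"turn":0},
    {"gripper":1,"slide":[0,0,-50],"turn":0},
    {"gripper":1,"slide":[62,0,-40],"turn":0},
    {"gripper":1,"slide":[62,0,0],"turn":0}
  ]
}}

```text
t: 23.05
tcp_pos: [0.4625, -0.1539, 0.1623]
tool_rot: [-0.003, 0.717, -0.697, 0.003]
force: [1.3, -0.5, -1.0]
width: 0.0855
grasp_force: 0.0
```

Request:
{"op": "servo_tool", "data": {
  "moves": [
    {"gripper":1,"slide":[62,0,0],"turn":0},
    {"gripper":1,"slide":[62,0,0],"turn":0},
    {"gripper":1,"slide":[0,0,0],"turn":0},
    {"gripper":1,"slide":[0,0,0],"turn":0}
  ]
}}

```text
t: 23.55
tcp_pos: [0.4625, -0.2771, 0.1582]
tool_rot: [0.0, 0.715, -0.699, -0.001]
force: [-0.3, 0.6, 0.2]
width: 0.0853
grasp_force: 0.0
```

```bash
python3 - <<'E'
import numpy as np,cv2
from h import *
from plant import robot
c=robot.get_calibration("top");p,d=robot.read_camera("top");W=cloud(d,c["intrinsics"],c["xyz"],c["attitude"])*1000
cv2.imwrite("pics/end.png",cv2.resize(p[120:280,180:440,::-1],None,fx=3,fy=3,interpolation=cv2.INTER_CUBIC))
for n,x,y,h in (("tee block",457.2,-39.4,41),("long",540.6,72.8,41),("short",543,-37.6,37),("puck",462.6,70.8,33),("dummy",691,-109,30),("corner",578,-341.6,34)):
    q=W[(d>0)&(np.hypot(W[...,0]-x,W[...,1]-y)<35)&(abs(W[...,2]-h)<7)]; pl=np.linalg.lstsq(np.c_[q[:,:2],np.ones(len(q))],q[:,2],rcond=None)[0]
    print(n,x,y,*rect(q[:,:2]/1000),np.round(np.percentile(q[:,2],[5,50,95]),1),"slope",np.round(pl[:2],3))
print(robot.get_obs()["tcp_pos"],robot.get_obs()["t"])
E
```

```text
tee block 457.2 -39.4 [457.7 -40.5] [26.2 28.1] 179.7 [38.  40.9 44. ] slope [0.001 0.017]
long 540.6 72.8 [543.1  73. ] [35.4 66. ] 92.4 [34.3 39.5 43.6] slope [ 0.01  -0.011]
short 543 -37.6 [544.9 -38. ] [27.6 55.6] 96.3 [30.2 35.2 39.8] slope [-0.02  -0.013]
puck 462.6 70.8 [463.4  66.3] [43.7 43.9] 89.4 [29.3 32.7 36. ] slope [-0.01  -0.004]
dummy 691 -109 [ 691.  -101.7] [27.6 42.4] 89.6 [23.2 28.2 32.3] slope [ 0.025 -0.023]
corner 578 -341.6 [ 578.2 -341.5] [27.6 29.2] 123.8 [29.9 34.  37.5] slope [ 0.011 -0.033]
[ 0.4627637  -0.27647965  0.15846062] 23.6
```

View pics/end.png

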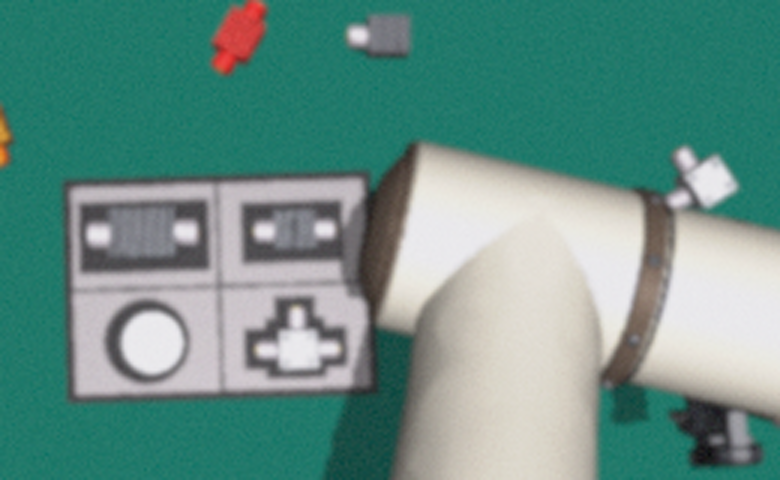

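All four parts lie level in their own pockets: long at (145,232), short at (293,230), puck at (150,342), splitter at (298,345). The dummy load and corner adapter haven't moved, and the arm is clear of everything.

```bash
python3 -c "
from plant import robot
print(robot.finish_job())"
```

```text
the job is handed in; nothing more can be done
None
```

The kit is packed and handed in at about 24 s: the last top-camera check showed all four parts level and fully down in their own pockets, within about 5 mm of centre, with the dummy load and corner adapter unmoved; no verdict was returned.

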